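# Fill the glaze test rack in order, then show the finished blue test over the white bat

## Task

Load the dark wooden glaze rack: first stand the green test piece in the pocket marked with one dot, then the yellow one in the pocket with two dots, each lowered fully to the bottom of its pocket before you let go, not dropped. Then draw the blue test piece out of the three-dot pocket and hold it in the gripper over the middle of the round white bat, at least 12 cm above it, leaning about 45 degrees (halfway between upright and lying, any way round). Finish while still holding it still like that, with the plain spare piece and everything else on the bench left where it was.

Things in the scene. Friction and masses are not known exactly. Their poses are not given: they have to be found in the camera images.
- rack: Fixed dark wooden block, 80 (x) by 230 (y) by 55 mm high, with three round pockets in a row along its y axis, 75 mm apart, 28 mm wide and 37 mm deep. White dots on the top before and behind each pocket number it: one, two or three. Origin: centre of the underside, z up. Its place and yaw vary.
- pocket1 (a point): Centre of the mouth of the one-dot pocket (the +y one of the rack), level with the rack's top; the pocket's floor is 37 mm below. Axes as the rack.
- pocket2 (a point): Centre of the mouth of the two-dot pocket (the middle one), level with the rack's top; floor 37 mm below. Axes as the rack.
- pocket3 (a point): Centre of the mouth of the three-dot pocket (the -y one of the rack), level with the rack's top; floor 37 mm below. Holds the blue piece at the start. Axes as the rack.
- green: Ceramic test piece: an upright round peg 25 mm in diameter and 90 mm high with a small chamfer at the foot, about 90 g; pale clay below, glazed green above 36 mm. Stands loose on the slab at the start. Origin: centre of its foot, z along it to the glazed top.
- yellow: Like green, but glazed yellow. Stands loose on the slab at the start. Origin: centre of its foot, z along it to the top.
- blue: Like green, but glazed blue. Stands in the three-dot pocket at the start, with 53 mm of it above the rack. Origin: centre of its foot, z along it to the top.
- blue_mid (a point): Middle of the blue piece, on its axis, 45 mm above its foot. Axes as the piece.
- slab: Fixed pale kiln-shelf tile, 170 by 150 by 15 mm, lying on the bench to the left or right of the rack; green, yellow and spare stand on it in any order, at least 80 mm apart (centre to centre). Origin: centre of its underside.
- bat: Fixed round white plaster bat (disc), 180 mm in diameter and 12 mm thick, lying on the bench on the other side of the rack. Origin: centre of its underside.
- spare: Plain pale unglazed test piece of the same size as green, standing on the slab; a bystander. Origin: centre of its foot.
- gnome: Grey clay gnome with pointed hat, 112 mm wide and 200 mm high, loose, beyond the rack; a bystander. Origin: centre of its foot.
- bowl: Red plastic bowl, 116 mm wide and 50 mm high, loose, beyond the rack; a bystander. Origin: centre of its foot.
- jar: Jar with white lid, 64 mm wide and 85 mm high, loose, beyond the rack; a bystander. Origin: centre of its foot.
- cutter: Dark metal star cutter, 50 mm wide and 35 mm high, loose, beyond the rack; a bystander. Origin: centre of its underside.
- lump: Grey clay lump, 72 mm wide and 46 mm high, loose, beyond the rack; a bystander. Origin: centre of its underside.
Mind the look-alikes: they are no part of the job. Leave any red look-alike of the green alone.

How it is judged:
By the outcome, as a careful person would: the job done as asked, in the order asked, and still so for the second after the job is handed in, while the arm keeps its last pose, push and grip.
It also fails if it takes over 67 s, if anything falls off the work surface, if the arm or the gripper's body presses on something with over 40 N, if the wrist force passes 120 N, or if a joint passes its speed limit or range.

## Robot

A 7-joint arm with a two-finger parallel gripper is mounted at the origin on the work surface. World frame = base frame: x ahead of the robot, y to its left, z up, the work surface at z = 0. Lengths are in mm, angles in rad, forces in N, time in s.
With the tool pointing down it reaches from about 350 to 900 mm from the base axis. Payload 8.1 kg.
Tool frame: the origin (TCP) lies at the very end of the fingers, on their centre line; the grasp point (between the pads) lies 19 mm behind it; z points along the fingers, y is the line along which they close (so a half turn about z gives the same grasp; the last joint's range is limited). The gripper opens to 92 mm and grips with 3 to 60 N. Pads are 19 mm wide; open, the fingers measure 130 mm over their backs; the gripper's body (75 mm by 190 mm) begins 47 mm behind the grasp point.
Start: joints at [-1.229, 0.434, 0.025, 1.573, -0.012, 1.134, -0.075], TCP at [268.951, 564.187, 226.742] pointing down, gripper open.
Joint ranges: [-2.62, 2.62], [-0.44, 2.09], [-1.27, 1.32], [0.08, 2.57], [-1.32, 4.46], [0.12, 2], [-2.74, 2.74]. Speed limits (rad/s): [2.22, 2.22, 3.01, 3.01, 3.14, 3.14, 3.14].

## Interface

Orientations are given as a rotation vector (axis times angle).
In Python, from plant import arm gives the robot as it stands. Calls block until the motion is done:
- arm.goto(position, orientation): joint-space move of the TCP to a pose.
- arm.servo_line(position, feed=150, attitude=None): straight line of the TCP; attitude=None keeps the orientation; feed is the mean speed in mm/s.
- arm.goto_joints(angles): joint-space move.
- arm.gripper_open() and arm.close(effort=None): open the fingers fully, or close them until they stop; effort is the grip in N (None keeps the last).
- arm.hold(seconds).
- arm.inverse_kinematics(position, orientation): joint angles nearest the present ones, or None.
- arm.snapshot(name): name is "scene" or "top" or "wrist"; returns a dict with "color" (400x640x3 uint8, red, green, blue), "depth" (400x640 float32, mm along the optical axis (not along the pixel's ray), 0 where there is no reading), "intrinsics" (3x3 intrinsics, pixels), "eye" and "rotation" of the camera in the world. Camera axes: x right, y up, looking along -z (the intrinsics and any distortion apply to the point x, -y, -z); pixel columns grow to the right and rows downward; lengths in mm; the calibration is good to about 2 mm. The wrist camera is an equidistant fisheye: a pixel r from the principal point sees the ray r / f radians off the axis. A picture is of the moment at which its call begins.
A pose or a line that the arm cannot do raises arm.PlanningError and nothing moves.
- arm.close_job(): hands the job in; it is judged then, once.
Readings, each from a call of its own:
- arm.read_time(): time.
- arm.read_joints(): joint angles.
- arm.read_joint_vel(): joint speeds.
- arm.read_joint_torque(): joint torques, N m.
- arm.read_position(): TCP position.
- arm.read_tcp_rot(): TCP orientation.
- arm.read_contact_force(): force on the tool from outside, world axes, zero at the start.
- arm.read_torque(): the same for the moment, N m.
- arm.read_grip_width(): finger opening in mm.
- arm.read_grip_force(): force on a finger pad.
Only numpy, scipy, OpenCV 4.12 (cv2) and the standard library are available. Lean on these libraries where they do the work, as an engineer would, in place of code of your own. Each camera call takes 0.05 s, during which the arm holds its last target. There are 200 camera calls.

## Working session

There is one attempt and no reset: what is moved stays moved. The work goes in short steps, each a Python script; the robot and the scene stay as the last script left them, time stands still between calls to the robot, and variables do not carry over. Pictures are saved under pics/ and viewed, at most 11 in all, crops included, and the job is handed in when it is done.

```bash
ls; mkdir -p pics; cat > h.py <<'E'
import numpy as np, cv2
from plant import arm
def pts(s):
    "world point of each pixel from depth (pinhole cams)"
    K=s["intrinsics"];d=s["depth"];v,u=np.mgrid[:400,:640]
    c=np.stack([(u-K[0,2])/K[0,0]*d,-(v-K[1,2])/K[1,1]*d,-d],-1)
    return c@np.array(s["rotation"]).T+np.array(s["eye"])
def ray(s,u,v):
    K=s["intrinsics"];c=np.array([(u-K[0,2])/K[0,0],-(v-K[1,2])/K[1,1],-1]);return np.array(s["rotation"])@c
def plane(s,u,v,z):
    r=ray(s,u,v);e=np.array(s["eye"]);return e+r*(z-e[2])/r[2]
def save(img,n): cv2.imwrite("pics/"+n+".png",cv2.cvtColor(img,cv2.COLOR_RGB2BGR))
E
python3 - <<'E'
from h import *
for n in("top","scene"):
    s=arm.snapshot(n);save(s["color"],n+"0");np.savez(n+".npz",**s);print(n,s["eye"],s["rotation"],s["intrinsics"])
print(arm.read_time(),arm.read_tcp_rot())
E
```

```text
pics
top [ 375.57774035  -41.37024938 1065.02376922] [ 0.16705141 -0.162147   -1.48534203] [[427.53838516   0.         315.33561946]
 [  0.         427.53838516 195.95483114]
 [  0.           0.           1.        ]]
scene [1244.30165204 -419.27649658  735.22491245] [0.76124348 0.43284512 0.94726972] [[455.48833416   0.         320.41777758]
 [  0.         455.48833416 193.35643199]
 [  0.           0.           1.        ]]
0.1 [-6.93048826e-01 -3.06399395e+00  2.23160101e-03]
```

View pics/top0.png

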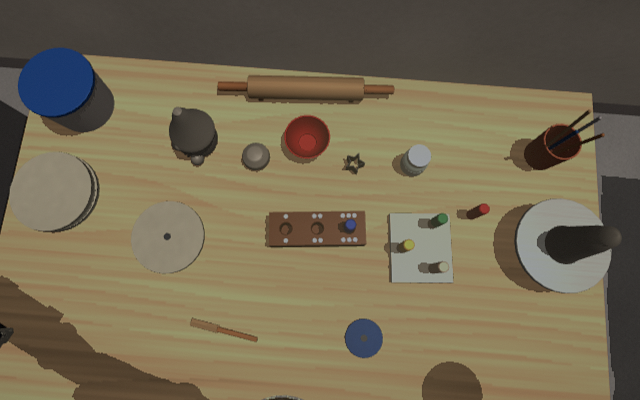

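View pics/scene0.png

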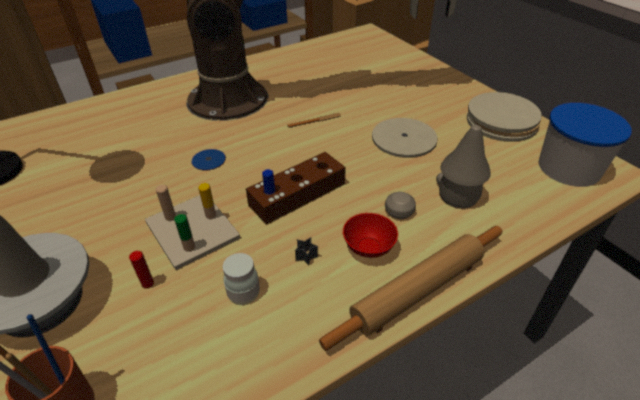

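Top view: candidates for green are the green peg at (440,220) on the slab and the red look-alike at (480,210) off the slab, so I pick the green. Yellow is at (406,245), spare at (441,267). In the rack, the one-dot pocket is at (285,229), two-dot at (317,229) and three-dot, holding blue, at (350,226). Bat candidates are the disc at (167,237), next to the rack, and the stack at (55,190); I pick the disc at (167,237).

```bash
cat >> h.py <<'E'
from scipy.spatial.transform import Rotation as R
_sn=arm.snapshot
def snap(n):
    s=dict(_sn(n));r=np.array(s["rotation"])
    if r.shape==(3,): s["rotation"]=R.from_rotvec(r).as_matrix()
    return s
E
python3 - <<'E'
from h import *
s=snap("top");P=pts(s);c=s["color"];hsv=cv2.cvtColor(c,cv2.COLOR_RGB2HSV)
def near(u,v,r): 
    m=np.zeros((400,640),np.uint8);cv2.circle(m,(u,v),r,1,-1);return m>0
def topof(u,v,r,z0,z1):
    m=near(u,v,r)&(P[...,2]>z0)&(P[...,2]<z1);q=P[m];return m.sum(),(q[:,:2].min(0)+q[:,:2].max(0))/2,q.mean(0),np.ptp(q,0)
np.set_printoptions(precision=1,suppress=True)
for n,u,v in(("green",440,220),("yellow",406,245),("spare",441,267)): print(n,topof(u,v,20,97,115))
print("blue",topof(350,226,15,100,116) if 0 else topof(350,226,15,97,120))
print("red",topof(480,210,20,70,115))
print("bat",topof(167,237,45,7,20))
m=near(317,228,70)&(P[...,2]>46)&(P[...,2]<62);q=P[m][:,:2].astype(np.float32);print("rack z",P[m][:,2].mean(),cv2.minAreaRect(q))
# dots
w=((hsv[...,1]<70)&(hsv[...,2]>110)&m).astype(np.uint8)
n,l,st,ce=cv2.connectedComponentsWithStats(w)
for i in range(1,n): print(st[i,4],ce[i],plane(s,*ce[i],55)[:2])
save(cv2.resize(c[180:300,240:520],None,fx=2.8,fy=2.8,interpolation=cv2.INTER_CUBIC),"crop1")
E
```

```text
green (np.int64(103), array([ 554.4, -321. ]), array([ 554.1, -320.8,  105. ]), array([24.3, 23.5, 13.3]))
yellow (np.int64(105), array([ 488.6, -247.6]), array([ 488.4, -247.1,  105. ]), array([23.2, 25.1, 12.6]))
spare (np.int64(106), array([ 445.8, -325.7]), array([ 445.5, -325.3,  105.1]), array([22.6, 22.9, 13.5]))
blue (np.int64(101), array([ 523.1, -114.3]), array([ 523.1, -113.7,  108.2]), array([23.5, 24.9, 16.7]))
red (np.int64(126), array([ 588.1, -423. ]), array([ 586.9, -420.2,   87.1]), array([24.6, 25.3, 25.5]))
bat (np.int64(4132), array([472.3, 337.9]), array([471.1, 326.8,  12.2]), array([177.2, 199.2,  12.5]))
rack z 55.34932215920292 ((517.1746215820312, -39.63347625732422), (80.71430206298828, 230.03013610839844), 5.256366729736328)
22 [313.7 215.5] [544.5 -29.4]
20 [319.7 215.4] [545.9 -43.7]
21 [342.2 215.1] [550.8 -97.3]
20 [348.1 215.1] [ 552.2 -111.4]
21 [354. 215.] [ 553.4 -125.5]
19 [285.4 215.8] [538.4  38.1]
21 [342.9 239.2] [ 493.4 -102.8]
22 [348.8 239.3] [ 494.4 -116.7]
21 [354.8 239.1] [ 495.8 -130.9]
21 [285.2 240.1] [480.4  33.1]
20 [314.1 240.1] [486. -35.]
20 [320.1 239.9] [487.4 -49.1]
```

View pics/crop1.png

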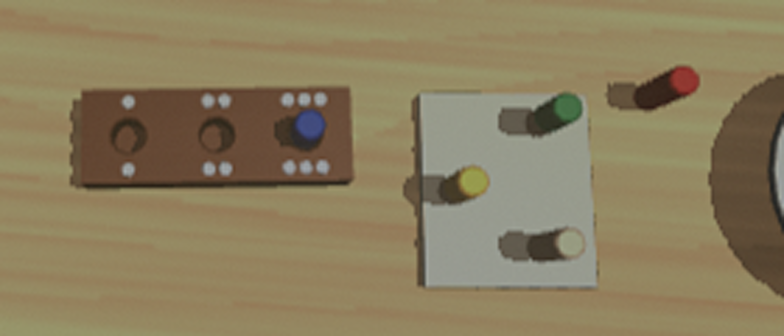

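The crop shows the green top at crop (568,108) with the red one off the slab at (684,80). The dots confirm one, two and three from left to right. Next I check IK for every pose.

```bash
cat >> h.py <<'E'
np.set_printoptions(precision=2,suppress=True)
YAW=np.radians(5.35)
def down(sgn=1):
    y=sgn*np.array([np.cos(YAW),np.sin(YAW),0]);z=np.array([0,0,-1.]);return np.stack([np.cross(y,z),y,z],1)
rv=lambda M:R.from_matrix(M).as_rotvec()
GREEN=np.array([554.3,-320.9]);YEL=np.array([488.5,-247.4])
P1=np.array([509.4,35.6]);P2=np.array([516.2,-39.4]);P3=np.array([523.2,-114.1])
F=lambda:np.array(arm.read_contact_force())
E
python3 - <<'E'
from h import *
s=snap("top");P=pts(s)
m=(P[...,2]>8)&(P[...,2]<17);b=np.zeros((400,640),np.uint8);cv2.circle(b,(167,237),50,1,-1)
n,l,st,ce=cv2.connectedComponentsWithStats((m&(b>0)).astype(np.uint8));i=l[245,150];q=P[l==i];print("bat",(q.min(0)+q.max(0))/2,np.ptp(q,0),plane(s,167,237,12))
print(np.array(arm.read_tcp_rot()),R.from_rotvec(arm.read_tcp_rot()).as_matrix())
for sg in(1,-1):
    for n,p,z in(("g",GREEN,66),("gh",GREEN,180),("y",YEL,66),("p1",P1,69),("p1h",P1,170),("p3",P3,69)):
        j=arm.inverse_kinematics([*p,z],rv(down(sg)));print(sg,n,None if j is None else np.array(j))
    for ax in "xy":
        for a in(45,-45):
            for yaw in range(0,360,30):
                M=R.from_euler("z",yaw,degrees=True).as_matrix()@down(sg)@R.from_euler(ax,a,degrees=True).as_matrix()
                pos=np.array([472,338,230])+M[:,2]*19
                j=arm.inverse_kinematics(pos,rv(M))
                if j is not None and sg==1:print(ax,a,yaw,np.array(j))
E
```

```text
bat [472.45 328.01  12.49] [177.51 180.23   8.97] [469.43 327.16  12.  ]
[-0.69 -3.06  0.  ] [[-0.9   0.43 -0.  ]
 [ 0.43  0.9  -0.  ]
 [-0.   -0.   -1.  ]]
1 g [-0.11  0.8   0.92  1.75 -0.75  0.99  1.19]
1 gh [-0.21  0.74  1.14  1.65 -0.71  1.23  1.18]
1 y [-0.28  0.7   0.99  1.99 -0.77  0.88  1.22]
1 p1 [-0.52  0.48  0.46  2.05 -0.33  0.68  0.25]
1 p1h [-0.6   0.33  0.55  1.95 -0.22  0.91  0.15]
1 p3 [-0.29  0.53  0.56  2.   -0.42  0.73  0.62]
x 45 0 [-0.68  0.84  0.3   1.17 -0.46  1.92 -0.27]
x 45 30 [-0.79  0.88  0.22  1.07 -0.15  1.99  0.04]
x 45 60 [-0.92  0.83  0.16  1.16  0.15  1.89  0.37]
x 45 90 [-1.03  0.72  0.07  1.39  0.43  1.68  0.61]
x 45 120 [-1.1   0.56 -0.01  1.68  0.69  1.39  0.77]
x 45 150 [-1.13  0.39 -0.05  2.    0.97  1.06  0.9 ]
x 45 180 [-1.05  0.22 -0.04  2.26  1.36  0.66  1.01]
x 45 210 [-0.81  0.14  0.02  2.38  2.49  0.19  0.52]
x 45 240 [ 0.37  0.37 -0.97  2.21 -1.15  0.17 -1.38]
x 45 270 [-0.54  0.39  0.33  2.03 -1.16  1.03 -0.93]
x 45 300 [-0.54  0.57  0.35  1.71 -0.91  1.41 -0.75]
x 45 330 [-0.59  0.73  0.34  1.41 -0.7   1.72 -0.54]
x -45 0 [-1.37  0.2
[... 1388 characters left out ...]
2.28  1.34  0.58 -0.55]
y -45 120 [-1.05  0.13  0.3   2.39  2.71  0.17 -1.27]
y -45 180 [-0.97  0.53  0.96  2.06 -1.31  1.32 -2.36]
y -45 210 [-0.96  0.84  1.15  1.75 -1.2   1.84 -2.04]
y -45 240 [-0.81  0.82  0.78  1.43 -0.88  1.87 -1.92]
y -45 270 [-0.8   0.88  0.58  1.19 -0.58  1.98 -1.71]
y -45 300 [-0.78  0.88  0.21  1.07 -0.15  1.99 -1.54]
y -45 330 [-1.09  0.88  0.53  1.18 -0.02  1.86 -1.01]
-1 g [-0.2   0.92  1.14  1.75 -0.93  1.12 -1.8 ]
-1 gh [-0.22  0.74  1.15  1.65 -0.72  1.23 -1.96]
-1 y [-0.35  0.79  1.15  1.99 -0.9   0.98 -1.79]
-1 p1 [-0.92  0.73  1.15  2.08 -0.87  0.93 -2.32]
-1 p1h [-0.98  0.52  1.16  1.98 -0.56  1.02 -2.6 ]
-1 p3 [-0.61  0.77  1.15  2.02 -0.88  0.97 -2.05]
```

```bash
python3 - <<'E'
from h import *
arm.goto_joints([0.5,0.434,0.025,1.573,-0.012,1.134,0.53])
print(arm.read_time(),np.array(arm.read_position()),R.from_rotvec(arm.read_tcp_rot()).as_matrix()[:,1])
for sg in(1,-1):
    print(np.array(arm.inverse_kinematics([*GREEN,150],rv(down(sg)))))
arm.goto([*GREEN,150],rv(down(1)))
print(arm.read_time(),np.array(arm.read_joints()))
for n,p,z in(("g",GREEN,66),("y",YEL,66),("p1",P1,69),("p1h",P1,170),("p3",P3,69)): print(n,np.array(arm.inverse_kinematics([*p,z],rv(down(1)))))
s=arm.snapshot("wrist");save(s["color"],"w1");print(s["intrinsics"],s["eye"],s["rotation"],arm.read_time())
E
```

```text
3.5167 [ 515.72 -353.31  227.09] [1. 0. 0.]
[ 0.45  0.53 -0.01  1.62  0.01  0.99  0.53]
[-0.01  0.61  0.72  1.66 -0.45  1.04 -2.2 ]
3.975 [ 0.45  0.53 -0.01  1.62  0.01  0.99  0.53]
g [ 0.45  0.62 -0.01  1.69  0.01  0.83  0.53]
y [ 0.39  0.5  -0.03  1.93  0.02  0.71  0.45]
p1 [-0.12  0.45 -0.08  2.02  0.05  0.68 -0.13]
p1h [-0.1   0.31 -0.1   1.92  0.04  0.91 -0.12]
p3 [ 0.15  0.48 -0.04  1.96  0.03  0.7   0.18]
[[309.71   0.   315.21]
 [  0.   309.71 203.19]
 [  0.     0.     1.  ]] [ 547.12 -247.35  306.87] [-0.27 -0.01  0.09] 4.025
```

View pics/w1.png

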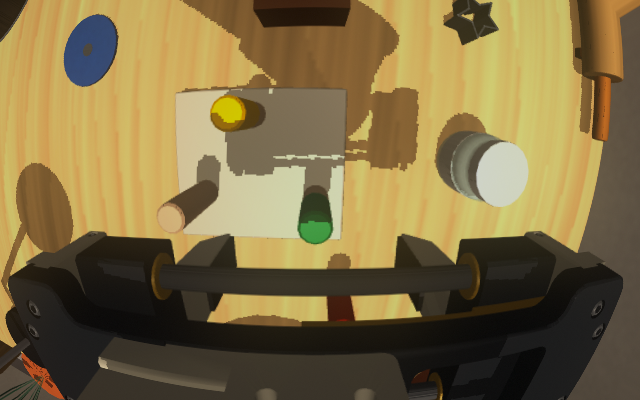

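The wrist view shows green's top at (315,229), midway between the finger inner faces at about (218,·) and (412,·). It is well centred, so I grip it.

```bash
cat >> h.py <<'E'
def pick(p,z):
    arm.servo_line([*p,z],feed=90);arm.close(25)
    print("grip",arm.read_grip_width(),arm.read_grip_force(),F(),arm.read_time())
def insert(p,ztop,zbot,f0):
    """step down watching force; shift sideways when the rim blocks"""
    off=np.zeros(2);z=ztop
    for k in range(70):
        z-=2 if z-zbot>4 else 1
        if z<zbot-3: break
        arm.servo_line([*(p+off),z],feed=30);d=F()-f0
        if d[2]>5 or np.hypot(*d[:2])>6:
            print("contact z-zbot %.1f"%(z-zbot),d,off,arm.read_time())
            if z-zbot<2.5 or d[2]>15: break
            if d[2]>5 and z-zbot>30: break
            off=off+np.clip(d[:2]*0.1,-.7,.7)
    print("end",z-zbot,np.array(arm.read_position()),F()-f0,off,arm.read_time())
E
python3 - <<'E'
from h import *
pick(GREEN,66)
arm.servo_line([*GREEN,165],feed=200);print(F(),arm.read_grip_width())
arm.goto([*P1,130],rv(down(1)));arm.hold(.2);f0=F();print(f0,arm.read_time(),np.array(arm.read_position()))
s=arm.snapshot("wrist");save(s["color"],"w2")
E
```

```text
grip 24.46895197268895 24.99990049182088 [-0.31  0.65 -0.26] 6.1667
[-0.27  0.19 -1.8 ] 24.27506469846948
[ 0.33 -0.13 -0.91] 8.3583 [509.81  34.5  129.99]
```

View pics/w2.png

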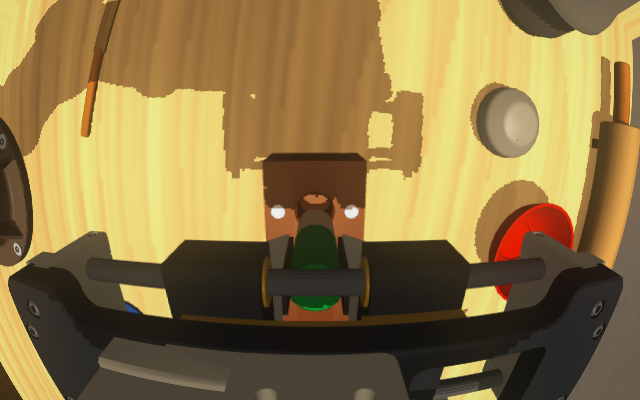

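The green piece is held at (316,250) and lines up in x between the one-dot pocket's dots at (278,212) and (351,212). Next is the insertion.

```bash
python3 - <<'E'
from h import *
print(np.array(arm.read_position()))
arm.servo_line([*P1,110],feed=60);arm.hold(.15);print(np.array(arm.read_position()))
insert(P1,110,69,np.array([.33,-.13,-.91]))
print(arm.read_grip_width())
E
```

```text
[509.7   34.71 129.98]
[509.6   35.69 110.19]
contact z-zbot -1.0 [-3.32 -0.01 11.87] [0. 0.] 14.7917
end -1 [509.59  35.65  68.8 ] [-3.32 -0.01 11.87] [0. 0.] 14.7917
24.270737609131295
```

```bash
python3 - <<'E'
from h import *
arm.gripper_open();arm.servo_line([*P1,175],feed=200)
arm.goto([*YEL,150],rv(down(1)));print(np.array(arm.read_position()),arm.read_time())
pick(YEL,66)
arm.servo_line([*YEL,165],feed=200)
arm.goto([*P2,115],rv(down(1)));arm.servo_line([*P2,110],feed=30);arm.hold(.2);f0=F();print(f0,np.array(arm.read_position()),arm.read_time())
insert(P2,110,69,f0);print(arm.read_grip_width())
E
```

```text
[ 489.   -245.55  149.57] 17.7333
grip 24.219043736627615 24.99999447074515 [ 0.17 -0.05 -0.92] 19.875
[-0.62  0.58  1.09] [516.27 -39.7  110.11] 21.9
end -4 [516.14 -39.41  65.92] [ 0.32 -0.34  0.93] [0. 0.] 28.15
24.087171258694067
```

No bottom contact yet, so I look with the top camera and continue gently.

```bash
python3 - <<'E'
from h import *
f0=F();print(f0,arm.read_grip_width(),arm.read_grip_force())
for n in("top","scene"):
    s=snap(n);c=s["color"]; P=pts(s)
    m=(abs(P[...,0]-515)<45)&(abs(P[...,1]+20)<110)&(P[...,2]>60)&(P[...,2]<125)
    hsv=cv2.cvtColor(c,cv2.COLOR_RGB2HSV)
    for nm,a,b in(("y",20,35),("g",50,85),("b",105,130)):
        q=P[m&(hsv[...,0]>a)&(hsv[...,0]<b)&(hsv[...,1]>110)]
        if len(q):print(n,nm,len(q),np.median(q,0),"z99",np.percentile(q[:,2],[50,90,98]))
s["color"];save(cv2.resize(c[120:260,140:400],None,fx=3,fy=3,interpolation=cv2.INTER_CUBIC),"sc2")
E
```

```text
[-0.3   0.24  2.02] 24.087171258694067 25.000693306792527
top g 1 [501.77  41.41 104.91] z99 [104.91 104.91 104.91]
top b 3 [ 525.99 -126.65  109.04] z99 [109.04 109.12 109.13]
scene y 65 [529.83 -67.06 111.14] z99 [111.14 119.28 121.43]
scene b 202 [ 535.82 -120.04   91.12] z99 [ 91.12 108.39 109.92]
```

View pics/sc2.png

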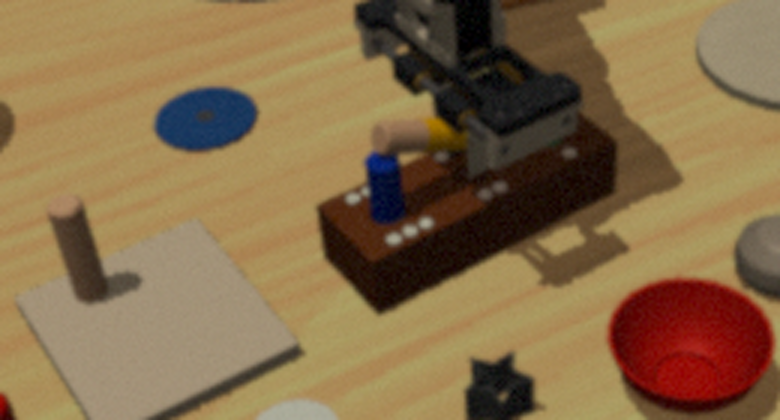

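The scene crop shows the yellow piece pivoted in the grip and pointing sideways, with its foot at crop (380,135) over blue. It clipped blue on the diagonal approach, while blue at (385,190) is still upright. I lift straight up and measure the piece's angle.

```bash
python3 - <<'E'
from h import *
arm.servo_line([*P2,200],feed=120);arm.hold(.1)
s=snap("scene");P=pts(s);t=np.array(arm.read_position());g=t+[0,0,19]
M=down(1);L=(P-g)@np.stack([M[:,0],M[:,1],-M[:,2]],1)  # tool x(+-y), closing, up
print("toolx",M[:,0])
m=(abs(L[...,1])<18)&(abs(L[...,0])<95)&(abs(L[...,0])>14)&(abs(L[...,2])<95)
ax=L[...,0][m];up=L[...,2][m]
print(m.sum(),t)
for lo in range(-95,95,10):
    k=(ax>=lo)&(ax<lo+10)
    if k.sum()>3: print(lo,k.sum(),np.percentile(up[k],[2,50,98]))
tp=snap("top");Q=pts(tp)
for n,p in(("g",P1),("b",P3)):
    q=Q[(np.hypot(Q[...,0]-p[0],Q[...,1]-p[1])<25)&(Q[...,2]>98)&(Q[...,2]<125)];print(n,len(q),(len(q) and (q.mean(0),np.ptp(q,0))))
q=Q[(np.hypot(Q[...,0]-445.8,Q[...,1]+325.7)<25)&(Q[...,2]>97)&(Q[...,2]<125)];print("spare",q.mean(0))
v,u=np.argwhere(m).mean(0).astype(int);print(u,v)
save(cv2.resize(s["color"][max(v-80,0):v+80,max(u-110,0):u+110],None,fx=3.4,fy=3.4,interpolation=cv2.INTER_CUBIC),"sc3");print(arm.read_time())
# IK for tool tilted so peg upright on the bench
for a in(60,75,90):
  for x,y in((430,-40),(430,60),(430,-120),(500,-200),(470,180)):
    ok=[]
    for yaw in range(0,360,30):
      for sg in(1,-1):
        z=R.from_euler("z",yaw,degrees=True).apply([np.sin(np.radians(a)),0,-np.cos(np.radians(a))])
        yy=np.cross([0,0,1],z);yy=sg*yy/np.linalg.norm(yy);MM=np.stack([np.cross(yy,z),yy,z],1)
        if arm.inverse_kinematics(np.array([x,y,75])+19*z,rv(MM)) is not None: ok.append((yaw,sg))
    print(a,x,y,ok)
E
```

```text
toolx [-0.09  1.    0.  ]
633 [515.81 -39.39 199.32]
-85 61 [26.82 35.27 43.95]
-75 64 [23.49 39.78 46.86]
-65 58 [18.99 36.1  43.81]
-55 62 [15.19 30.95 41.01]
-45 78 [11.9  32.5  68.66]
-35 156 [12.65 63.32 91.55]
-25 119 [ 8.06 62.96 93.66]
-15 7 [ 7.18 18.32 85.93]
15 22 [52.34 85.86 94.17]
25 4 [52.92 76.89 93.68]
g 0 0
b 0 0
spare [ 445.52 -325.33  104.73]
276 104
29.7167
60 430 -40 [(60, 1), (60, -1), (90, 1), (90, -1), (120, 1), (120, -1), (150, 1), (150, -1), (180, 1), (180, -1), (210, 1), (210, -1), (240, 1), (240, -1), (270, 1), (270, -1), (300, 1), (300, -1)]
60 430 60 [(90, 1), (90, -1), (120, 1), (120, -1), (150, 1), (150, -1), (180, 1), (180, -1), (210, 1), (210, -1), (240, 1), (240, -1), (270, 1), (270, -1), (300, 1), (300, -1)]
60 430 -120 [(30, 1), (30, -1), (60, 1), (60, -1), (90, 1), (90, -1), (120, 1), (120, -1), (150, 1), (150, -1), (180, 1), (180, -1), (210, 1), (210, -1), (240, 1), (240, -1), (270, 1), (270, -1), (300, 1), (300, -1)]
60 500 -200 [(60, 1), (60, -1), (90, 1), (90, -1), (120, 1), (120, -1), (150, 1), (150, -1), (180, 1), (180, -1), (210, 1), (210
[... 1398 characters left out ...]
1), (300, 1), (300, -1)]
90 430 60 [(60, 1), (60, -1), (90, 1), (90, -1), (120, 1), (120, -1), (150, 1), (150, -1), (240, 1), (240, -1), (270, 1), (270, -1), (300, 1), (300, -1), (330, 1), (330, -1)]
90 430 -120 [(30, 1), (30, -1), (60, 1), (60, -1), (90, 1), (90, -1), (120, 1), (120, -1), (210, 1), (210, -1), (240, 1), (240, -1), (270, 1), (270, -1), (300, 1), (300, -1)]
90 500 -200 [(0, 1), (0, -1), (30, 1), (30, -1), (60, 1), (60, -1), (90, 1), (90, -1), (210, 1), (210, -1), (240, 1), (240, -1), (270, 1), (270, -1), (300, 1), (300, -1)]
90 470 180 [(60, 1), (60, -1), (90, 1), (90, -1), (120, 1), (120, -1), (150, 1), (150, -1), (270, 1), (270, -1), (300, 1), (300, -1), (330, 1), (330, -1)]
```

View pics/sc3.png

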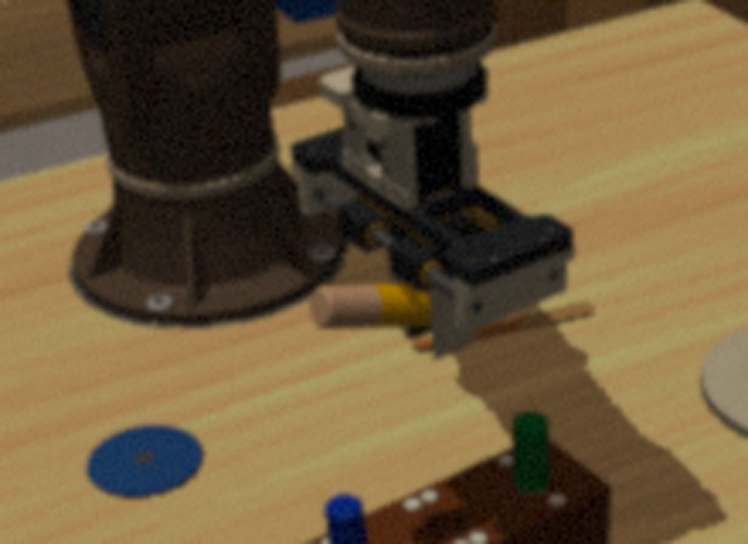

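The crop shows yellow held with its foot at crop (320,305), pointing sideways and about 20° up. Green is standing properly in the one-dot pocket at (530,450) and blue in its own at (345,510). My plan:
- Tilt the tool to horizontal so yellow's foot points down.
- Press the foot against the bat's fixed rim to upright it, stand it on the bench and regrasp it from above.

```bash
cat >> h.py <<'E'
BAT=np.array([471.,327.6])
def tilt(a,yaw):
    "tool tilted a deg from down toward yaw, tool x up"
    h=np.array([np.cos(np.radians(yaw)),np.sin(np.radians(yaw)),0]);a=np.radians(a)
    z=np.sin(a)*h-np.cos(a)*np.array([0,0,1.]);x=np.cos(a)*h+np.sin(a)*np.array([0,0,1.]);return np.stack([x,np.cross(z,x),z],1),h
E
python3 - <<'E'
from h import *
j0=np.array(arm.read_joints());print(j0)
best=None
for yaw in range(225,346,15):
    r=[]
    for a in(90,):
        for rad in(135,103):
            for gz in(90,130,150):
                M,h=tilt(a,yaw);g=np.array([*BAT,0])+h*rad+[0,0,gz]
                j=arm.inverse_kinematics(g+19*M[:,2],rv(M));r.append(None if j is None else abs(np.array(j)-j0).max().round(2))
    print(yaw,r, None if j is None else np.array(j))
# held piece: clay colours seen in top+scene, in tool frame
t=np.array(arm.read_position());M=R.from_rotvec(arm.read_tcp_rot()).as_matrix();g=t-19*M[:,2]
for n in("scene","top"):
    s=snap(n);L=(pts(s)-g)@M;m=(abs(L[...,1])<16)&(L[...,0]<-46)&(L[...,0]>-100)&(abs(L[...,2])<60);q=L[m]
    for lo in range(-95,-40,8):
        k=(q[:,0]>=lo)&(q[:,0]<lo+8)
        if k.sum()>4: print(n,lo,k.sum(),np.percentile(-q[k,2],[3,97]),np.median(q[k,1]))
E
```

```text
[ 0.01  0.29 -0.05  1.87  0.02  0.99  0.05]
225 [None, None, None, None, None, None] None
240 [None, None, None, None, None, None] None
255 [np.float64(1.92), np.float64(2.06), np.float64(2.07), np.float64(2.19), np.float64(2.21), np.float64(2.22)] [-1.18  1.26  0.58  1.34  0.3   1.98  2.27]
270 [np.float64(1.83), np.float64(1.86), np.float64(1.87), np.float64(1.86), np.float64(1.99), np.float64(2.0)] [-1.08  1.15  0.21  1.43  0.62  1.94  2.05]
285 [np.float64(1.75), np.float64(1.78), np.float64(1.8), np.float64(1.77), np.float64(1.8), np.float64(1.82)] [-0.93  1.1  -0.16  1.55  0.93  2.    1.87]
300 [np.float64(1.68), np.float64(1.72), np.float64(1.74), np.float64(1.69), np.float64(1.73), np.float64(1.8)] [-0.98  1.06 -0.16  1.7   1.11  1.88  1.85]
315 [np.float64(1.64), np.float64(1.69), np.float64(1.71), np.float64(1.64), np.float64(1.69), np.float64(1.71)] [-0.89  1.05 -0.34  1.85  1.36  1.92  1.76]
330 [np.float64(1.56), np.float64(1.6), np.float64(1.63), np.float64(1.56), np.float64(1.61), np.float64(1.63)] [-1.18  1.    0.02  2.03  1.45  1.56  1.68]
345 [np.float64(1.66), np.float64(1.67), np.float64(1.68), np.float64(1.61), np.float64(1.62), np.float64(1.63)] [-1.58  1.13  0.57  2.22  1.64  1.06  1.42]
scene -87 19 [25.8  34.81] 0.8355339807764388
scene -79 76 [26.71 46.77] 8.02520537490873
scene -71 43 [23.54 46.41] 10.374890941111465
scene -63 47 [21.04 43.05] 10.348904960675776
scene -55 45 [17.22 40.52] 10.406330598041269
scene -47 5 [30.64 38.24] 8.033261338953126
```

```bash
python3 - <<'E'
from h import *
M,h=tilt(90,300)
def to(ch,cz,feed=None):
    c=np.array([*BAT,0])+h*ch+[0,0,cz];p=c+h*10+19*h
    if feed: arm.servo_line(p,feed=feed)
    else: arm.goto(p,rv(M))
to(142,140);print("t",arm.read_time())
to(142,87,120);arm.hold(.1);f0=F();print(f0,arm.read_time())
for ch in(134,128,122,116,110,105,102):
    to(ch,87,60);d=F()-f0;print(ch,d@h,d)
    if np.linalg.norm(d)>20: break
s=snap("scene");np.savez("s4.npz",**s);t=np.array(arm.read_position());print(t,arm.read_time())
v,u=np.array([0,0]);q=s["rotation"].T@(t-s["eye"]);K=s["intrinsics"];u=int(K[0,2]-q[0]/q[2]*K[0,0]);v=int(K[1,2]+q[1]/q[2]*K[1,1]);print(u,v)
v0,u0=max(v-60,0),max(u-80,0);save(cv2.resize(s["color"][v0:v0+130,u0:u0+170],None,fx=4.4,fy=4.4,interpolation=cv2.INTER_CUBIC),"sc4")
E
```

```text
t 31.3333
[-0.85 -0.18 -0.14] 32.025
134 0.7781391502737937 [-0.18 -1.   -0.68]
128 0.9264052437730014 [ 1.61 -0.14  0.03]
122 1.8804179126912197 [ 1.69 -1.2   2.19]
116 5.243331364451422 [ 2.69 -4.5   8.02]
110 4.440651998825085 [ 2.22 -3.85 13.55]
105 5.7232560107272406 [ 3.83 -4.4  15.91]
102 5.370765635956889 [ 2.49 -4.76 16.31]
[537.3  213.05  91.11] 33.8583
388 134
```

View pics/sc4.png

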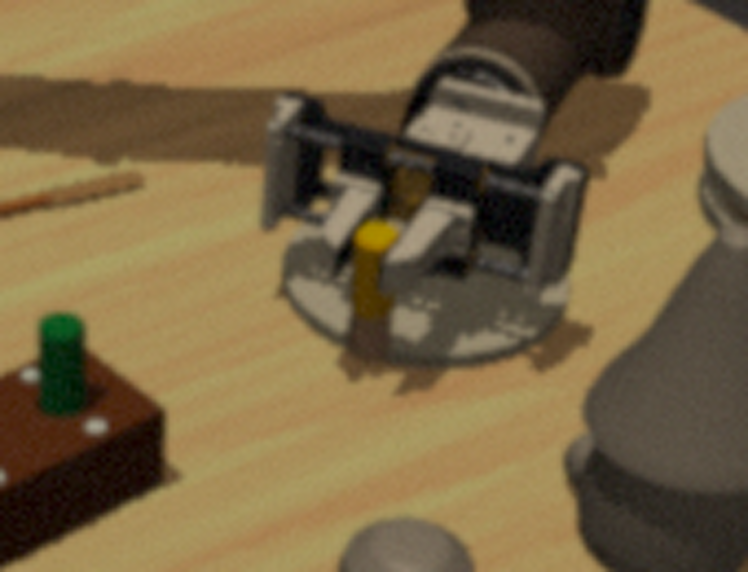

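The crop shows yellow nearly upright at (372,270), its foot beside the bat rim at (370,350). I check its lean from the saved depth.

```bash
python3 - <<'E'
from h import *
s=dict(np.load("s4.npz"));P=pts(s);hsv=cv2.cvtColor(s["color"],cv2.COLOR_RGB2HSV)
m=(hsv[...,0]>20)&(hsv[...,0]<32)&(hsv[...,1]>150)&(np.hypot(P[...,0]-525,P[...,1]-235)<45)&(P[...,2]>30);q=P[m];print(m.sum(),q[:,2].max())
n=m|((np.hypot(P[...,0]-527,P[...,1]-232)<32)&(P[...,2]>16)&(P[...,2]<60));q=P[n]
for z in range(16,112,8):
    k=(q[:,2]>=z)&(q[:,2]<z+8)
    if k.sum()>5:
        a=q[k];# lateral centre across view dir
        print(z,k.sum(),a.mean(0)[:2],a[:,:2].min(0),a[:,:2].max(0))
M,h=tilt(90,300);print(BAT+h[:2]*102.5, np.array(arm.read_position()),F(),arm.read_time())
E
```

```text
111 102.66653436678939
16 26 [526.91 237.36] [514.36 230.01] [534.02 251.23]
24 21 [528.06 236.41] [513.52 229.44] [534.82 248.18]
32 21 [529.65 236.4 ] [519.37 228.83] [535.28 248.66]
40 24 [529.91 235.54] [519.98 228.25] [536.67 250.89]
48 21 [530.35 233.3 ] [521.15 226.31] [535.3  245.03]
56 20 [529.94 233.55] [516.24 226.7 ] [536.94 245.59]
64 7 [525.9  228.36] [519.43 226.43] [531.45 230.75]
72 7 [527.72 227.34] [522.   225.07] [532.05 229.05]
80 7 [527.77 226.65] [517.77 223.98] [534.78 229.22]
88 15 [525.93 228.65] [496.97 218.96] [534.29 255.85]
96 56 [525.65 233.99] [509.17 216.27] [552.8  245.86]
[522.25 238.83] [537.3  213.05  91.11] [ 3.1  -3.47 16.84] 33.8583
```

Lean is only about 5°, but the foot may be riding on the rim. I'll raise it and set it down on the flat bat instead, then regrasp.

```bash
python3 - <<'E'
from h import *
M,h=tilt(90,300)
def to(ch,z,feed): arm.servo_line(np.array([*BAT,0])+h*(ch+29)+[0,0,z],feed=feed)
to(103,112,100);to(55,112,120);arm.hold(.1);f0=F();print(f0)
for z in np.arange(110,84,-1.5):
    to(55,z,40);d=F()-f0
    if d[2]>4: break
print(z,d,np.array(arm.read_position()),arm.read_time())
s=snap("scene");P=pts(s);hsv=cv2.cvtColor(s["color"],cv2.COLOR_RGB2HSV)
c=BAT+h[:2]*57;print(c)
m=(np.hypot(P[...,0]-c[0],P[...,1]-c[1])<30)&(P[...,2]>16)&(P[...,2]<112)&(hsv[...,1]>60);q=P[m]
for z in range(16,112,10):
    k=(q[:,2]>=z)&(q[:,2]<z+10)
    if k.sum()>5: a=q[k][:,:2];print(z,k.sum(),(a@h[:2]).max()-BAT@h[:2],np.percentile(a@M[:2,1],[5,95])-BAT@M[:2,1])
E
```

```text
[ 0.31 -1.08 -1.24]
92.0 [-1.21  0.69  6.74] [513.13 254.74  92.91] 38.1583
[499.5  278.24]
16 26 61.58182507000781 [-12.93   5.58]
26 27 63.28129592713579 [-12.99   8.7 ]
36 26 68.60408238690364 [-12.62   5.58]
46 27 65.24082179263492 [-13.74   7.17]
56 27 68.02387143468842 [-13.32   4.48]
66 19 67.47042668701765 [-6.9  8.1]
76 26 78.86421096710608 [-20.1   10.73]
86 31 81.65592485179384 [-13.46  11.42]
96 143 81.66734187220085 [-22.11  23.26]
```

```bash
python3 - <<'E'
from h import *
M,h=tilt(90,300)
t=np.array(arm.read_position());arm.gripper_open()
arm.servo_line(t-h*62,feed=200);arm.servo_line(t-h*62+[0,0,75],feed=250);print(arm.read_time())
s=snap("top");P=pts(s)
q=P[(np.hypot(P[...,0]-499,P[...,1]-278)<45)&(P[...,2]>50)&(P[...,2]<112)]
hsv=cv2.cvtColor(s["color"],cv2.COLOR_RGB2HSV);m=(hsv[...,0]>20)&(hsv[...,0]<32)&(hsv[...,1]>120)&(np.hypot(P[...,0]-499,P[...,1]-278)<45)&(P[...,2]>85);a=P[m]
print(m.sum(),a.mean(0),np.ptp(a,0),(a.min(0)+a.max(0))/2)
tp=np.array((a.min(0)+a.max(0))/2)[:2]
j=arm.inverse_kinematics([*tp,165],rv(down(1)));print(np.array(j),np.array(arm.read_joints()))
save(s["color"][150:330,100:400],"t5")
for n,p in(("g",P1),("b",P3)):
    q=P[(np.hypot(P[...,0]-p[0],P[...,1]-p[1])<25)&(P[...,2]>98)&(P[...,2]<125)];print(n,len(q),(len(q) and (q.mean(0),np.ptp(q,0))))
E
```

```text
40.2833
77 [492.46 291.44 102.85] [20.95 21.77  7.07] [492.61 292.51 103.07]
[-1.36  0.65  1.16  1.84 -0.66  1.11  0.13] [-1.1   1.07 -0.16  1.57  1.02  1.98  1.92]
g 99 (array([509.63,  33.81, 107.92]), array([25.06, 25.15, 13.34]))
b 103 (array([ 522.45, -114.18,  108.07]), array([23.86, 24.83, 15.39]))
```

View pics/t5.png

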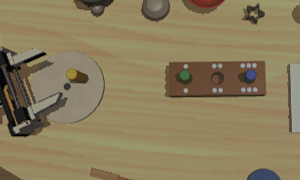

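The picture shows yellow upright on the bat at crop (77,75), with green (184,75) and blue (250,74) in their pockets. I regrasp from above and this time travel high to the two-dot pocket.

```bash
cat >> h.py <<'E'
def insert2(p,ztop,zbot,f0):
    off=np.zeros(2);z=ztop
    while z>zbot-2.5:
        z-=4 if 8<z-zbot<30 else (2 if z-zbot>2 else 1)
        arm.servo_line([*(p+off),z],feed=60);d=F()-f0
        if d[2]>5 or np.hypot(*d[:2])>6:
            print("contact %.1f"%(z-zbot),d,off)
            if z-zbot<2.5 or d[2]>20: break
            if z-zbot>30 and d[2]>8: break
            off=off+np.clip(d[:2]*0.1,-.7,.7)
    print("end",z-zbot,np.array(arm.read_position()),d,off,arm.read_time());return z-zbot
E
python3 - <<'E'
from h import *
s=snap("top");P=pts(s);q=P[(np.hypot(P[...,0]-492.5,P[...,1]-292)<19)&(P[...,2]>95)&(P[...,2]<112)]
Y=((q.min(0)+q.max(0))/2)[:2]*.5+q.mean(0)[:2]*.5;print(len(q),Y,np.ptp(q,0))
arm.goto_joints([-0.57,0.37,-0.09,1.74,0.03,1.0,-0.59]);print(np.array(arm.read_position()),arm.read_time())
arm.goto([*Y,135],rv(down(1)));print(np.array(arm.read_joints()))
pick(Y,63)
arm.servo_line([*Y,185],feed=250)
arm.goto([*P2,185],rv(down(1)));arm.servo_line([*P2,111],feed=150);arm.hold(.1);f0=F();print(f0,np.array(arm.read_position()),arm.read_time())
print(insert2(P2,111,69,f0),arm.read_grip_width())
s=snap("scene");save(cv2.resize(s["color"][140:230,230:370],None,fx=4,fy=4),"s6")
E
```

```text
100 [493.51 290.06] [23.36 25.15 10.34]
[494.51 303.47 201.57] 42.525
[-0.56  0.45 -0.09  1.81  0.05  0.89 -0.58]
grip 24.6094177861691 24.99532467336394 [ 0.88  0.17 -0.63] 44.9083
[ 1.3  -0.07 -1.4 ] [517.14 -39.09 112.07] 47.5417
contact -1.0 [-4.58 -0.01 12.29] [0. 0.]
end -1 [516.33 -39.4   68.83] [-4.58 -0.01 12.29] [0. 0.] 52.0417
-1 24.281064855095355
```

View pics/s6.png

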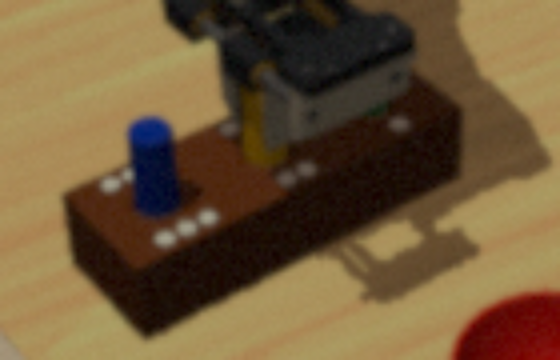

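The crop shows yellow standing in the two-dot pocket at (265,140), with force confirming the bottom. Blue is upright at (153,165). Release yellow and fetch blue.

```bash
python3 - <<'E'
from h import *
arm.gripper_open();arm.servo_line([*P2,124],feed=200);arm.servo_line([*P3,124],feed=200)
arm.servo_line([*P3,70],feed=110);arm.close(35);print(arm.read_grip_width(),arm.read_time())
arm.servo_line([*P3,112],feed=120);arm.servo_line([*P3,190],feed=220);print(arm.read_grip_width(),arm.read_time())
j0=np.array(arm.read_joints());best=[]
for ax in "xy":
    for a in(45,-45):
        for yaw in range(0,360,15):
            M=R.from_euler("z",yaw,degrees=True).as_matrix()@down(1)@R.from_euler(ax,a,degrees=True).as_matrix()
            p=np.array([*BAT,235])-6*M[:,2];j=arm.inverse_kinematics(p,rv(M))
            if j is not None and j[5]<1.9: best.append((abs(np.array(j)-j0).max(),ax,a,yaw,p,M,np.array(j)))
best.sort(key=lambda b:b[0]);b=best[0];print(b[:4],b[6],b[5][:,2])
arm.goto(b[4],rv(b[5]));arm.hold(.3);print(np.array(arm.read_position()),b[4],arm.read_grip_width(),arm.read_time())
for n in("top","scene"):
    s=snap(n);P=pts(s);hsv=cv2.cvtColor(s["color"],cv2.COLOR_RGB2HSV)
    if n=="scene":save(s["color"],"s7")
    t=np.array(arm.read_position());M=R.from_rotvec(arm.read_tcp_rot()).as_matrix();L=(P-t)@M
    m=(np.hypot(L[...,0],L[...,1])<30)&(L[...,2]>4)&(L[...,2]<75);q=L[m]
    for z in range(4,75,10):
        k=(q[:,2]>=z)&(q[:,2]<z+10)
        if k.sum()>5: print(n,z,k.sum(),q[k].mean(0))
    for nm,pp in(("g",P1),("y",P2)):
        q=P[(np.hypot(P[...,0]-pp[0],P[...,1]-pp[1])<25)&(P[...,2]>98)&(P[...,2]<125)];print(n,nm,len(q),q.mean(0) if len(q) else 0)
print(arm.read_time())
E
```

```text
24.00385731805348 55.9083
24.044769662383043 56.9167
(np.float64(0.4802606296230352), 'y', 45, 45) [-0.09  0.66 -0.36  1.47 -0.48  1.45  0.62] [-0.54  0.45 -0.71]
[474.45 324.51 239.33] [474.27 324.89 239.24] 24.510192970197217 58.8167
top 4 36 [ 8.25 -3.71 10.03]
top 14 41 [ 6.97 -4.57 19.39]
top 24 43 [ 5.93 -5.65 29.45]
top 34 41 [ 6.52 -5.01 39.23]
top 44 15 [ 7.27 -2.16 46.4 ]
top g 33 [510.99  26.45 107.33]
top y 100 [516.45 -40.62 107.92]
scene 4 10 [-12.38   0.84   9.44]
scene 14 11 [-11.82  -1.65  17.95]
scene 24 15 [-11.77  -1.49  28.39]
scene 34 13 [-10.51   0.3   39.17]
scene 44 6 [-10.44  -5.07  44.89]
scene g 79 [514.84  32.02 106.12]
scene y 89 [521.19 -43.1  105.79]
58.9167
```

View pics/s7.png

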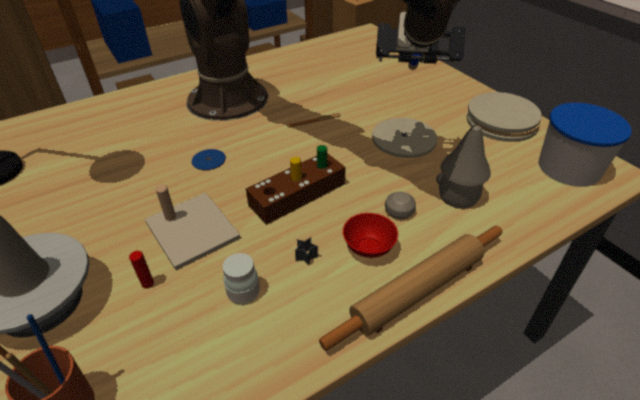

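The scene shows blue held over the bat at (414,60), aligned with the 45° tool. Green (322,155) and yellow (296,168) are in the rack, and the spare at (165,200) is untouched. Handing in.

```bash
python3 - <<'E'
from h import *
print(abs(np.array(arm.read_joint_vel())).max(),arm.read_time());print(arm.close_job())
E
```

```text
0.003298757377680246 58.9167
the job is handed in; nothing more can be done
None
```

I handed the job in at 58.9 s: green is at the bottom of the one-dot pocket, yellow at the bottom of the two-dot pocket, and blue is held still at 45° over the bat's middle, with the spare and the rest looking undisturbed; on the way yellow clipped blue and turned in the grip, so I stood it on the bat and regrasped it before placing it.

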